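Slide the slide carrier along the rail into the reader's corner pocket

TASK

Get the slide carrier ready for reading: with the fingertips, push it across the slide reader's bed until its long side lies flat against the rail, then slide it along the rail, keeping it against the rail all the way, into the corner pocket until it is fully home against the end stop. Only push or drag it, never lift or tip it, leave the other things where they stand, and finish with the hand clear.

Things in the scene. Friction and masses are not known exactly. Their poses are not given: they have to be found in the camera images.
- bed: Slide reader bed, fixed to the table, place and yaw (to 0.3 rad) vary: dark steel plate 170 (x) by 320 (y) by 8 mm; origin at the centre of its underside, z up. A rail runs its full length along y on the +x side, away from the robot; the corner pocket is at its +y (left) end. A white control strip 22 mm high lies behind the rail (x = 85 to 125 mm). A 26 mm round window marks the pocket.
- rail (a point): Middle of the rail's inner face, at the plate's top: x = 65, y = 0, z = 8 mm in the bed's frame, axes as the bed's. The rail is aluminium, 15 mm thick, 320 mm long, and stands 10 mm above the plate, as do the end stop and the lip.
- mouth (a point): Middle of the pocket's mouth, at the plate's top: x = 46, y = 95, z = 8 mm in the bed's frame, axes as the bed's. The pocket is a slot 38 mm wide, 45 mm deep along +y, between the rail and a parallel lip 10 mm thick (inner face x = 27 mm), closed by the end stop (face at y = 140 mm). The lip's mouth flares out to x = 15 mm at y = 78 mm (outer corner x = 8 mm).
- carrier: Slide carrier: flat aluminium frame with a glass slide in its top, 34 (x) by 90 (y) by 14 mm high, about 70 g, 4 mm higher than the rail; origin at the centre of its underside, z up. It lies loose on the plate near the end away from the pocket, off the rail, askew to it by up to 0.4 rad. Flat against the rail its origin is at x = 48 mm in the bed's frame.
- seat (a point): Where the carrier's origin lies when fully home in the pocket: x = 48, y = 95, z = 8 mm (the plate's top) in the bed's frame; its axes are those of the bed. The carrier's rear 45 mm then stand out of the pocket.
- objective: Brass microscope objective, 25 mm wide, 42 mm high, standing loose on the bed plate outside the pocket; origin at the centre of its underside. Leave it alone.
- dropper: Amber glass dropper bottle with a black cap, 32 mm wide, 75 mm high, standing on the table beside the bed; origin at the centre of its underside. Leave it alone.
- jar: White ceramic open jar, 52 mm wide, 55 mm high, standing on the table beside the bed; origin at the centre of its underside. Leave it alone.
- slidebox: Blue plastic slide box, 85 by 40 mm, 32 mm high, lying on the table beside the bed; origin at the centre of its underside. Leave it alone.
There are look-alikes about, which are no part of the job. There is more than one size of the carrier; the one meant has the size given above.

How it is judged:
By the outcome, as a careful person would: the job done as asked, in the order asked, and still so for the second after the job is handed in, with the robot touching nothing.
It also fails if it takes over 51 s, if anything falls off the work surface, if the arm or the gripper's body presses on something with over 40 N, if the wrist force passes 120 N, or if a joint passes its speed limit or range.

ROBOT

A 6-joint arm with a two-finger parallel gripper is mounted at the origin on the work surface. World frame = base frame: x ahead of the robot, y to its left, z up, the work surface at z = 0. Lengths are in m, angles in rad, forces in N, time in s.
With the tool pointing down it reaches from about 0.25 to 0.775 m from the base axis. Payload 4 kg.
Tool frame: the origin (TCP) lies at the very end of the fingers, on their centre line; the grasp point (between the pads) lies 19 mm behind it; y points along the fingers, x is the direction in which the jaws open and shut, and the axes are right-handed (so a half turn about y gives the same grasp; the last joint's range is limited). The gripper opens to 85 mm and grips with 20 to 120 N. Pads are 22 mm wide; open, the fingers measure 114 mm over their backs; the gripper's body (76 mm by 85 mm) begins 54 mm behind the grasp point. The pads swing forward as they close: fully open they stand 13 mm farther back than shut.
Start: joints at [-1.44, 0.087, 1.371, -0, 1.684, -0.103], TCP at [0.127, -0.535, 0.231] pointing down, gripper open.
Joint ranges: [-3.1, 3.1], [-0.76, 2.03], [0.27, 2.55], [-1.08, 4.22], [0.17, 2.65], [-2.57, 2.57]. Speed limits (rad/s): [2.79, 2.79, 3.14, 3.14, 3.14, 3.14].

INTERFACE

Orientations are given as a rotation vector (axis times angle).
In Python, from station import monitor, optics, ticket gives the robot as it stands.
- The arm moves only by the tool carry_out, never from a script. Its argument "steps" is a list of rows, each a list of 3 entries, a list of its own where there are three numbers: the shift along the tool's x, y, z in mm, then the turn, a rotation vector about the tool's x, y, z in degrees, then the finger opening in mm, from 0 to 85.4. In form: [[[x, y, z], [rx, ry, rz], claw], ...]. A call has exactly 8 rows; each row is the pose to reach, as a shift and turn from the pose commanded when the call began, along the tool's axes at that moment; what a row does not reach only later rows make up. A row lasts 1/8 s, in which the tool goes at most 62.5 mm and 10.7 degrees, less where a joint would pass 70% of its speed; a pose out of reach is approached as far as the arm can. A call with a gripper value outside its range is refused whole. The fingers move at their own pace and stop on an object; "newtons" is the grip in N (left out, the last holds). Time passes only in rows, so rows that repeat a pose let the fingers close, or fill a call up. It gives the time, the measured TCP pose, the force and the opening at its end, in the units of the state.
- monitor.read_state(): the state, without advancing time (a new reading comes with each control period).
- optics.grab_frame(name): name is "scene" or "top" or "wrist"; returns a dict with "frame" (420x560x3 uint8, red, green, blue), "vfov" (degrees; the focal length in pixels is half the picture's height over the tangent of half this angle, whatever the lens; pixels are square), "cx", "cy" (the principal point, pixels), "R" (3x3) and "t" (3): a world point X has camera coordinates R X + t; the wrist camera has in their place "hand_eye" (4x4, takes a point from camera to tool coordinates, whose origin is the TCP and whose axes are the tool frame's). Camera axes: x right, y down, z forward; pixel columns grow to the right and rows downward; lengths in m; the calibration is good to about 2 mm. A picture is of the moment at which its call begins: read the wrist's pose just before it. There is no depth.
- ticket.finish_job(): hands the job in, once; it reports no verdict.
Trained networks look in a picture, given as the dict that the camera call returned (one of the last four; its "shot" number tells which), for a name from the list of things; names that differ only in an ending like _2 or _b are one class to them, and where a whole thing is asked for, a point or a joint stands for the part that bears it (a point fixed in the world has none). Each returns a list of dicts, best first, with "confidence" (0 to 1); they miss things now and then, are a little off and sometimes report something else, mostly with a low value. They report only what shows in the picture. A call takes as long as a camera call. They do not tell look-alikes from the thing itself.
- optics.look_for(picture, thing): "box" ([left, top, right, bottom] as shares, 0 to 1, of the picture: columns of its width, rows of its height, round what is visible of it).
- optics.regions_of(picture, thing): "mask" (420x560 bool, what is visible of it) and "box" ([left, top, right, bottom] as shares, 0 to 1, of the picture: columns of its width, rows of its height, round what is visible of it).
The state is a dict: "time": time; "q": joint angles; "joint_velocities": joint speeds; "tau": joint torques, N m; "eef_pos": TCP position; "tcp_rot": TCP orientation; "force": force on the tool from outside, world axes, zero at the start; "ft_torque": the same for the moment, N m; "finger_gap": finger opening in m.
Only numpy, scipy, OpenCV 4.12 (cv2) and the standard library are available. Lean on these libraries where they do the work, as an engineer would, in place of code of your own. Each camera call takes 0.05 s, during which the arm holds its last target. There are 200 camera calls.

## Working session

There is one attempt and no reset: what is moved stays moved. The work goes in short steps, Python scripts to look and compute and a tool call to move; the robot and the scene stay as the last step left them, time stands still between calls to the robot, and variables do not carry over. Pictures are saved under pics/ and viewed, about 8 in all and at most 12, crops included, and the job is handed in when it is done.

Besides the shell and the picture viewer there is one more tool, called after ">>>" as name([rows], argument=value, ...), one row to a line, values as JSON. carry_out: Moves the arm, as the interface text tells. Its arguments: {"type":"object","properties":{"steps":{"type":"array"},"newtons":{"type":"number"}},"required":["steps"]}

```bash
mkdir -p pics; ls; cat > first.py <<'E'
import cv2,numpy as np,pickle
from station import monitor,optics
s=monitor.read_state();print({k:np.round(v,3).tolist() for k,v in s.items() if k in('time','eef_pos','tcp_rot','force','finger_gap')})
for n in('top','scene'):
    p=optics.grab_frame(n);pickle.dump(p,open(n+'.pkl','wb'))
    print(n,p['vfov'],p['cx'],p['cy'],np.round(p['R'],4).tolist(),np.round(p['t'],4).tolist())
    cv2.imwrite(f'pics/{n}1.png',cv2.resize(p['frame'][:,:,::-1],None,fx=1.42,fy=1.42,interpolation=cv2.INTER_CUBIC))
    for th in('carrier','bed','objective','dropper','jar','slidebox'):
        for d in optics.look_for(p,th)[:4]:
            b=np.array(d['box'])*[560,420,560,420];print(th,b.round(0).tolist(),round(d['confidence'],2))
E
python3 first.py
```

```text
pics
{'time': 0.0, 'eef_pos': [0.127, -0.535, 0.23], 'tcp_rot': [-1.309, 1.036, -1.034], 'force': [-0.253, 0.073, -0.043], 'finger_gap': 0.086}
top 45.3908230505766 286.7579216044697 217.90017568760132 [[0.0051, -1.0, -0.0053], [-0.9799, -0.004, -0.1993], [0.1993, 0.0062, -0.9799]] [0.0462, 0.5265, 1.0527]
carrier [306.0, 201.0, 346.0, 221.0] 0.78
carrier [276.0, 265.0, 306.0, 291.0] 0.71
carrier [190.0, 188.0, 206.0, 206.0] 0.7
carrier [330.0, 256.0, 376.0, 307.0] 0.66
bed [225.0, 136.0, 373.0, 241.0] 0.89
objective [246.0, 200.0, 259.0, 212.0] 0.67
dropper [192.0, 186.0, 208.0, 205.0] 0.67
slidebox [143.0, 146.0, 182.0, 187.0] 0.85
scene 53.95381330612749 279.07944136449333 206.34106382470986 [[0.2301, 0.973, 0.0166], [0.5736, -0.1218, -0.81], [-0.7861, 0.1959, -0.5862]] [-0.171, -0.2718, 1.2834]
carrier [175.0, 175.0, 225.0, 202.0] 0.83
carrier [249.0, 177.0, 276.0, 192.0] 0.73
carrier [218.0, 214.0, 264.0, 241.0] 0.72
bed [188.0, 204.0, 372.0, 287.0] 0.59
objective [314.0, 201.0, 328.0, 224.0] 0.47
dropper [370.0, 188.0, 389.0, 227.0] 0.6
jar [118.0, 204.0, 149.0, 239.0] 0.92
jar [188.0, 202.0, 371.0, 290.0] 0.68
slidebox [423.0, 213.0, 446.0, 248.0] 0.97
```

```bash
python3 - <<'E'
import cv2,pickle
p=pickle.load(open('top.pkl','rb'))['frame'][:,:,::-1]
cv2.imwrite('pics/top_c.png',cv2.resize(p[110:320,130:410],(800,600),interpolation=cv2.INTER_CUBIC))
E
```

```text
(no output)
```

View pics/top_c.png

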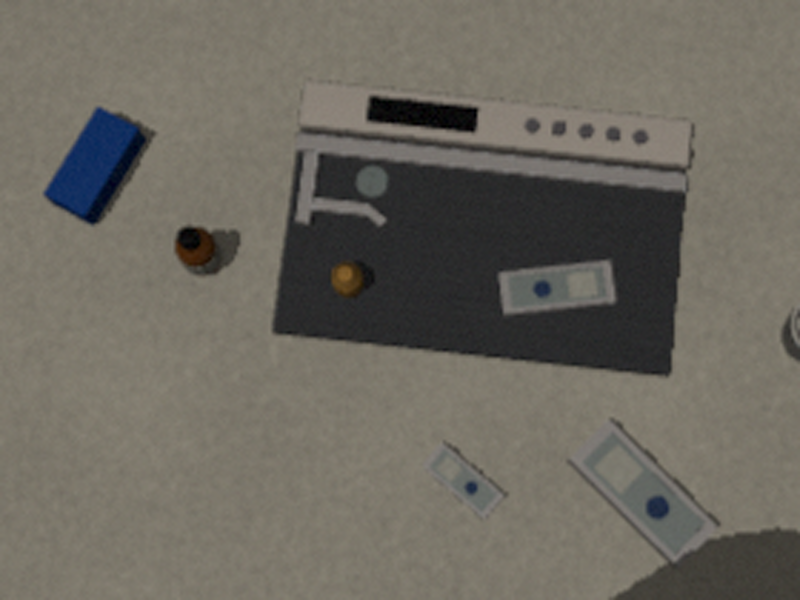

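View pics/scene1.png

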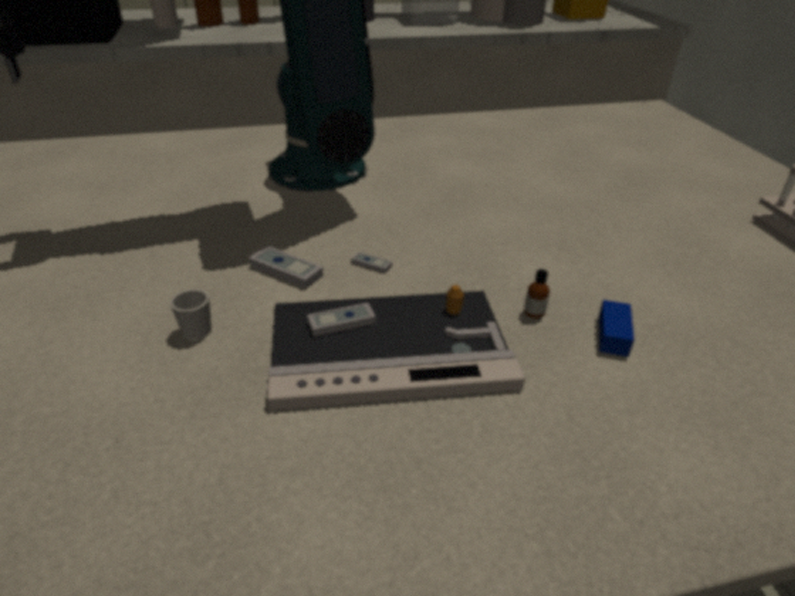

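The candidates in the full top frame are:
- the one on the bed plate at (325,211)
- the small one on the table at (293,278)
- the large one on the table at (356,282), partly behind the arm

By the description, the one on the plate is mine. Next I fit the bed pose and the sizes.

```bash
cat > h.py <<'E'
import cv2,numpy as np,pickle
from scipy.optimize import least_squares
from scipy.spatial.transform import Rotation as Ro
def proj(p,X):
    X=np.atleast_2d(X);c=X@np.array(p['R']).T+p['t'];f=210/np.tan(np.radians(p['vfov']/2))
    return c[:,:2]/c[:,2:]*f+[p['cx'],p['cy']]
def back(p,uv,z):
    f=210/np.tan(np.radians(p['vfov']/2));uv=np.atleast_2d(uv)
    R=np.array(p['R']);d=np.c_[(uv-[p['cx'],p['cy']])/f,np.ones(len(uv))]@R;o=-R.T@p['t']
    return o+d*((z-o[2])/d[:,2])[:,None]
def body(v,P):
    c,s=np.cos(v[2]),np.sin(v[2]);P=np.asarray(P)/1000
    return np.c_[v[0]+c*P[:,0]-s*P[:,1],v[1]+s*P[:,0]+c*P[:,1],P[:,2]]
def inbed(v,X):
    c,s=np.cos(v[2]),np.sin(v[2]);d=np.atleast_2d(X)[:,:2]-v[:2];return 1000*np.c_[c*d[:,0]+s*d[:,1],-s*d[:,0]+c*d[:,1]]
def wristcam(p,s):
    H=np.array(p['hand_eye']);T=np.eye(4);T[:3,:3]=Ro.from_rotvec(s['tcp_rot']).as_matrix();T[:3,3]=s['eef_pos']
    W=np.linalg.inv(T@H);p['R']=W[:3,:3];p['t']=W[:3,3];return p
E
python3 - <<'E'
from h import *
from station import monitor,optics
p=pickle.load(open('top.pkl','rb'))
cr=lambda a:np.array(a)/(800/280)+[130,110]
uv=cr([(273,332),(670,375),(305,82),(693,120),(686,190)]);P=[(-85,160,8),(-85,-160,8),(125,160,22),(125,-160,22),(65,-160,18)]
r=least_squares(lambda v:(proj(p,body(v,P))-uv).ravel(),[.5,0,0]);print('bed',r.x,r.fun.round(1))
C=cr([(500,272),(610,261),(616,301),(504,315)]);X=back(p,C,.022)
print('carrier corners in bed',inbed(r.x,X).round(1).tolist(), 'c',inbed(r.x,X).mean(0),'sides',[np.linalg.norm(X[i]-X[(i+1)%4])*1000 for i in range(4)])
for n,q in(('small',[(445,442),(428,465),(485,516),(507,494)]),):
    Y=back(p,cr(q),.01);print(n,[np.linalg.norm(Y[i]-Y[(i+1)%4])*1000 for i in range(4)])
print('obj',inbed(r.x,back(p,cr([(347,280)]),.03)))
s=monitor.read_state();print(Ro.from_rotvec(s['tcp_rot']).as_matrix().round(3).tolist())
w=optics.grab_frame('wrist');print(np.round(w['hand_eye'],3).tolist(),w['vfov'])
print('seat',body(r.x,[(48,95,8),(48,-30,8)]))
E
```

```text
bed [ 0.58261927  0.02172494 -0.10231968] [-0.4  0.5  0.4  0.2 -0.5 -0.8  0.1 -0.3  0.4  0.4]
carrier corners in bed [[-18.8, -16.3], [-0.5, -102.7], [-32.5, -110.2], [-53.2, -23.0]] c [-26.22654162 -63.03529739] sides [np.float64(88.25554311711232), np.float64(32.85012681600651), np.float64(89.62078879558904), np.float64(35.05789859540746)]
small [np.float64(22.43723743388169), np.float64(59.5924214905975), np.float64(24.24248390280403), np.float64(63.24680651600478)]
obj [[-39.89616668 103.35451287]]
[[0.232, 0.0, 0.973], [-0.973, -0.0, 0.232], [0.0, -1.0, 0.0]]
[[1.0, -0.0, 0.0, 0.001], [-0.0, -0.283, 0.959, -0.143], [-0.0, -0.959, -0.283, 0.071], [0.0, 0.0, 0.0, 1.0]] 58.8669835440279
seat [[ 0.64007164  0.1113253   0.008     ]
 [ 0.62730399 -0.01302094  0.008     ]]
```

>>> carry_out([
  [[-30,0,35],[0,1.5,0],40],
  [[-65,0,75],[0,3,0],40],
  [[-100,0,116],[0,5,0],40],
  [[-135,0,157],[0,7,0],40],
  [[-170,0,198],[0,9,0],40],
  [[-205,0,239],[0,11,0],40],
  [[-240,0,280],[0,13,0],40],
  [[-275,0,320],[0,15,0],40],
])

```text
time: 1.75
eef_pos: [0.3758, -0.1919, 0.2316]
tcp_rot: [-1.195, 1.23, -1.232]
force: [0.8, 0.1, -0.4]
finger_gap: 0.0399
```

>>> carry_out([
  [[-30,0,21],[0,1,0],40],
  [[-65,0,45],[0,2,0],40],
  [[-100,0,69],[0,3,0],40],
  [[-135,0,93],[0,4,0],40],
  [[-164,0,112],[0,4.2,0],40],
  [[-164,0,112],[0,4.2,0],40],
  [[-164,0,112],[0,4.2,0],40],
  [[-164,0,112],[0,4.2,0],40],
])

```text
time: 2.75
eef_pos: [0.4911, -0.0335, 0.2314]
tcp_rot: [-1.159, 1.284, -1.285]
force: [0.0, 0.4, 0.5]
finger_gap: 0.0401
```

```bash
cat > look.py <<'E'
import sys
from h import *
from station import monitor,optics
s=monitor.read_state();w=wristcam(optics.grab_frame('wrist'),s)
pickle.dump(w,open(sys.argv[1]+'.pkl','wb'))
cv2.imwrite(f'pics/{sys.argv[1]}.png',cv2.resize(w['frame'][:,:,::-1],(800,600),interpolation=cv2.INTER_CUBIC))
print(s['time'],s['eef_pos'],np.round(Ro.from_rotvec(s['tcp_rot']).as_matrix(),3).tolist(),s['force'])
E
python3 look.py w1
```

```text
2.75 [ 0.49113881 -0.03348724  0.23143654] [[-0.103, 0.0, 0.995], [-0.995, -0.0, -0.103], [0.0, -1.0, 0.0]] [0.01748616 0.44931676 0.46114247]
```

View pics/w1.png

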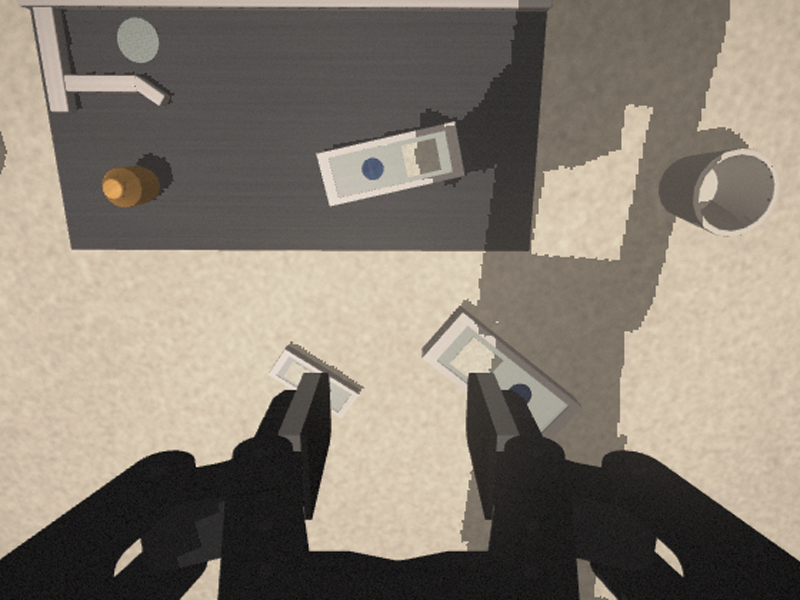

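```bash
python3 - <<'E'
from h import *
p=pickle.load(open('w1.pkl','rb'));t=pickle.load(open('top.pkl','rb'))
cr=lambda a:np.array(a)/(800/280)+[130,110]
sc=lambda a:np.array(a,float)*.7
uvt=cr([(273,332),(670,375),(305,82),(693,120),(686,190)]);P=[(-85,160,8),(-85,-160,8),(125,160,22),(125,-160,22),(65,-160,18)]
uvw=sc([(72,249),(530,251)])
W=body([.5826,.0217,-.1023],P);print('wrist resid from top fit',(proj(p,W[:2])-uvw).round(1))
b1=least_squares(lambda v:np.r_[(proj(t,body(v,P))-uvt).ravel(),1.*(proj(p,body(v,P[:2]))-uvw).ravel()],[.58,.02,-.1]);b=b1.x;print(b,b1.fun.round(1))
X=back(p,sc([(317,154),(457,123),(464,172),(331,206)]),.022);I=inbed(b,X);print(I.round(1).tolist(),I.mean(0),[np.linalg.norm(I[i]-I[(i+1)%4]) for i in range(4)])
# height by triangulation of carrier centre
ct=cr([(500,272),(610,261),(616,301),(504,315)]).mean(0);cw=sc([(317,154),(457,123),(464,172),(331,206)]).mean(0)
r=least_squares(lambda q:np.r_[(proj(t,q)-ct).ravel(),(proj(p,q)-cw).ravel()],[.55,-.04,.02]);print('tri',r.x,r.fun.round(1))
print('large',inbed(b,back(p,sc([(463,306),(422,355),(578,404)]),.018)).round(1))
print('obj',inbed(b,back(p,sc([(115,188)]),.05)),'flare',inbed(b,back(p,sc([(152,103),(170,97),(66,92),(137,92)]),.018)).round(1))
print('finger tips',inbed(b,back(p,sc([(467,374),(329,374)]),.2314)))
E
```

```text
wrist resid from top fit [[1.5 2.2]
 [1.7 0.6]]
[ 0.58370691  0.02237564 -0.10675879] [-0.7 -0.3 -0.1 -0.  -0.5 -1.5  0.  -0.5  0.2  0.2 -0.   0.5  0.6  0.3]
[[-19.8, -15.3], [-0.7, -103.9], [-30.6, -109.5], [-52.6, -23.2]] [-25.94030513 -62.98170868] [np.float64(90.6753844112553), np.float64(30.414754392037395), np.float64(89.07250259212707), np.float64(33.73266326673662)]
tri [ 0.55127921 -0.03789013  0.01743189] [-0.3 -0.1  0.1  0. ]
large [[-121.9 -112.8]
 [-158.9  -84.8]
 [-197.4 -200.9]]
obj [[-39.43710798 102.01523113]] flare [[ 10.6  87.8]
 [ 14.2  76. ]
 [ 16.8 140.7]
 [ 17.   96.3]]
finger tips [[-78.22618869 -87.06192675]
 [-78.36736329 -46.87219558]]
```

>>> carry_out([
  [[0,40,0],[0,0,0],40],
  [[0,90,0],[0,0,0],40],
  [[0,140,0],[0,0,0],40],
  [[0,180,0],[0,0,0],40],
  [[0,205,0],[0,0,0],40],
  [[0,215,0],[0,0,0],40],
  [[0,219,0],[0,0,0],40],
  [[0,219,0],[0,0,0],40],
])

```text
time: 3.8
eef_pos: [0.4923, -0.033, 0.0133]
tcp_rot: [-1.158, 1.282, -1.285]
force: [-0.2, -0.5, 0.0]
finger_gap: 0.04
```

>>> carry_out([
  [[0,0,10],[0,0,0],40],
  [[0,0,18],[0,0,0],40],
  [[0,0,24],[0,0,0],40],
  [[0,0,30],[0,0,0],40],
  [[0,0,36],[0,0,0],40],
  [[0,0,42],[0,0,0],40],
  [[0,0,48],[0,0,0],40],
  [[0,0,54],[0,0,0],40],
])

```text
time: 4.8
eef_pos: [0.5456, -0.0381, 0.0122]
tcp_rot: [-1.16, 1.284, -1.283]
force: [0.3, -0.0, -0.3]
finger_gap: 0.0401
```

```bash
python3 look.py w2
```

```text
4.8 [ 0.54560508 -0.03814963  0.0121875 ] [[-0.101, -0.0, 0.995], [-0.995, -0.0, -0.101], [0.0, -1.0, -0.0]] [ 0.25506719 -0.01249466 -0.29513052]
```

View pics/w2.png

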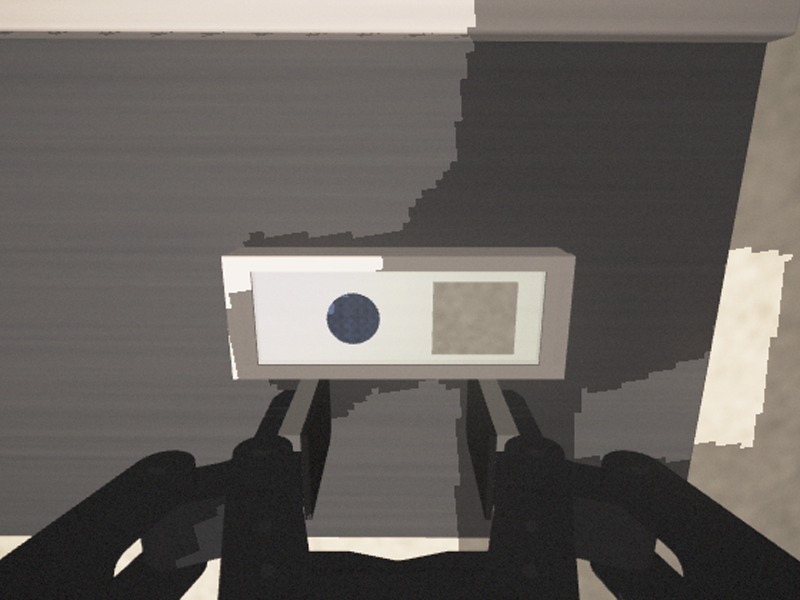

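>>> carry_out([
  [[0,0,6],[0,0,0],40],
  [[0,0,12],[0,0,0],40],
  [[0,0,18],[0,0,0],40],
  [[0,0,24],[0,0,0],40],
  [[0,0,30],[0,0,0],40],
  [[0,0,36],[0,0,0],40],
  [[0,0,41],[0,0,0],40],
  [[0,0,44],[0,0,0],40],
])

```text
time: 5.85
eef_pos: [0.5893, -0.0426, 0.0123]
tcp_rot: [-1.16, 1.283, -1.283]
force: [-0.6, 0.5, 1.4]
finger_gap: 0.04
```

>>> carry_out([
  [[0,0,1],[0,0,0],40],
  [[0,0,2],[0,0,0],40],
  [[0,0,3],[0,0,0],40],
  [[0,0,4],[0,0,0],40],
  [[0,0,4.5],[0,0,0],40],
  [[0,0,5],[0,0,0],40],
  [[0,0,5.5],[0,0,0],40],
  [[0,0,6],[0,0,0],40],
])

```text
time: 6.85
eef_pos: [0.5951, -0.0432, 0.0123]
tcp_rot: [-1.16, 1.283, -1.284]
force: [-0.1, -0.6, -1.1]
finger_gap: 0.0402
```

>>> carry_out([
  [[0,0,0.5],[0,0,0],40],
  [[0,0,1],[0,0,0],40],
  [[0,0,1.5],[0,0,0],40],
  [[0,0,2],[0,0,0],40],
  [[0,0,2.5],[0,0,0],40],
  [[0,0,3],[0,0,0],40],
  [[0,0,3.5],[0,0,0],40],
  [[0,0,4],[0,0,0],40],
])

```text
time: 7.85
eef_pos: [0.5975, -0.0433, 0.0122]
tcp_rot: [-1.162, 1.286, -1.282]
force: [-6.7, 1.5, 5.2]
finger_gap: 0.04
```

```bash
python3 look.py w3
```

```text
7.85 [ 0.59747908 -0.04327845  0.01220485] [[-0.101, -0.004, 0.995], [-0.995, 0.0, -0.101], [-0.0, -1.0, -0.004]] [-6.74974384  1.54127655  5.16137708]
```

View pics/w3.png

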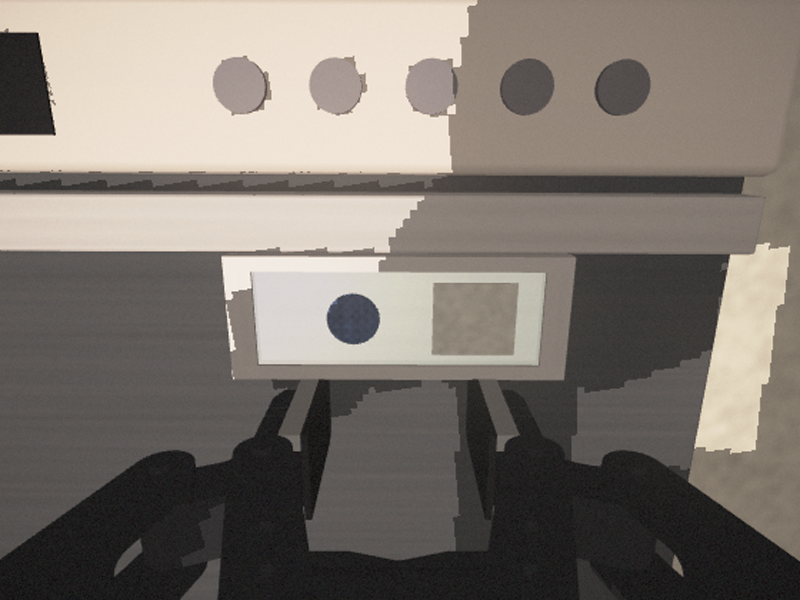

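>>> carry_out([
  [[0,0,-1],[0,0,0],40],
  [[0,0,-4],[0,0,0],40],
  [[0,0,-10],[0,0,0],40],
  [[0,0,-16],[0,0,0],40],
  [[0,-20,-16],[0,0,0],6],
  [[0,-50,-16],[0,0,0],6],
  [[20,-60,-10],[0,-8,0],6],
  [[40,-60,5],[0,-18,0],6],
])

```text
time: 8.9
eef_pos: [0.6007, -0.0842, 0.0743]
tcp_rot: [-1.303, 1.043, -1.049]
force: [0.2, -0.1, -0.0]
finger_gap: 0.0061
```

>>> carry_out([
  [[8,0,2],[0,-9,0],6],
  [[16,0,3],[0,-18,0],6],
  [[24,0,5],[0,-27,0],6],
  [[31,0,6],[0,-36,0],6],
  [[31,0,6],[0,-45,0],6],
  [[31,0,6],[0,-54,0],6],
  [[31,0,6],[0,-63,0],6],
  [[31,0,6],[0,-72,0],6],
])

```text
time: 9.9
eef_pos: [0.6122, -0.1129, 0.0722]
tcp_rot: [-1.57, 0.075, -0.076]
force: [-0.0, -1.8, -0.4]
finger_gap: 0.0059
```

```bash
python3 look.py w4; python3 -c "
from h import *
from station import monitor
s=monitor.read_state();print(inbed([.5837,.0224,-.104],s['eef_pos']),s['q'])"
```

```text
9.9 [ 0.61215141 -0.11290484  0.07223854] [[0.995, 0.0, 0.096], [-0.096, -0.0, 0.995], [0.0, -1.0, -0.0]] [-0.04658328 -1.77328089 -0.37516994]
[[  42.36930688 -131.57592995]] [-2.73323318e-01  3.24639157e-01  1.41045242e+00 -8.13764013e-05
  1.40617322e+00 -1.80301302e-01]
```

View pics/w4.png

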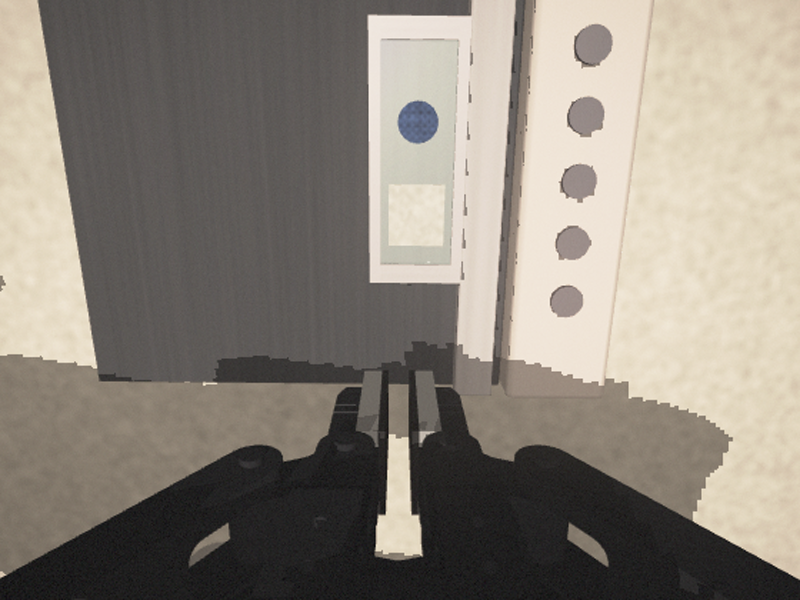

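>>> carry_out([
  [[2,10,0],[0,0.3,0],6],
  [[2,25,0],[0,0.3,0],6],
  [[2,40,0],[0,0.3,0],6],
  [[2,52,0],[0,0.3,0],6],
  [[2,58,0],[0,0.3,0],6],
  [[2,60,0],[0,0.3,0],6],
  [[2,60,3],[0,0.3,0],6],
  [[2,60,6],[0,0.3,0],6],
])

```text
time: 10.95
eef_pos: [0.6155, -0.107, 0.0131]
tcp_rot: [-1.569, 0.083, -0.085]
force: [-1.0, -0.2, -1.2]
finger_gap: 0.0058
```

>>> carry_out([
  [[0,0,4],[0,0,0],6],
  [[0.1,0,8],[0,0,0],6],
  [[0.2,0,13],[0,0,0],6],
  [[0.3,0,18],[0,0,0],6],
  [[0.4,0,23],[0,0,0],6],
  [[0.5,0,28],[0,0,0],6],
  [[0.6,0,34],[0,0,0],6],
  [[0.7,0,40],[0,0,0],6],
])

```text
time: 11.95
eef_pos: [0.6197, -0.067, 0.0121]
tcp_rot: [-1.569, 0.084, -0.083]
force: [-0.8, -0.3, 0.2]
finger_gap: 0.0063
```

```bash
python3 look.py w5; python3 -c "
from h import *
from station import monitor
s=monitor.read_state();print(inbed([.5837,.0224,-.104],s['eef_pos']))"
```

```text
11.95 [ 0.61974725 -0.06696086  0.01214565] [[0.994, -0.0, 0.106], [-0.106, 0.0, 0.994], [-0.0, -1.0, -0.0]] [-0.80744854 -0.30197597  0.21463139]
[[ 45.21495882 -84.23291927]]
```

View pics/w5.png

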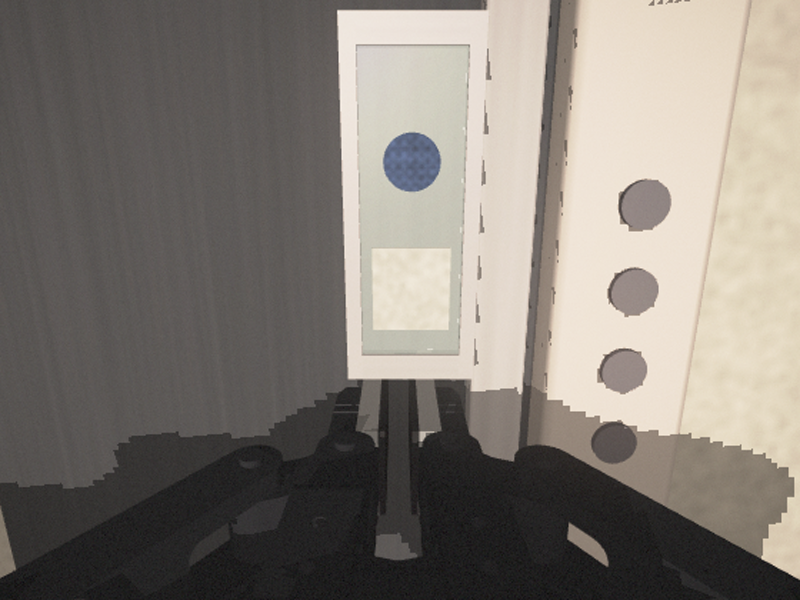

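>>> carry_out([
  [[0,0,5],[0,0,0],6],
  [[0.1,0,10],[0,0,0],6],
  [[0.2,0,15],[0,0,0],6],
  [[0.3,0,20],[0,0,0],6],
  [[0.4,0,25],[0,0,0],6],
  [[0.5,0,30],[0,0,0],6],
  [[0.6,0,35],[0,0,0],6],
  [[0.7,0,40],[0,0,0],6],
])

```text
time: 13.0
eef_pos: [0.6249, -0.0274, 0.0123]
tcp_rot: [-1.569, 0.084, -0.084]
force: [-0.6, -0.4, -0.8]
finger_gap: 0.0062
```

>>> carry_out([
  [[0,0,5],[0,0,0],6],
  [[0.1,0,10],[0,0,0],6],
  [[0.2,0,15],[0,0,0],6],
  [[0.3,0,20],[0,0,0],6],
  [[0.4,0,25],[0,0,0],6],
  [[0.5,0,30],[0,0,0],6],
  [[0.6,0,35],[0,0,0],6],
  [[0.7,0,40],[0,0,0],6],
])

```text
time: 14.0
eef_pos: [0.6298, 0.0123, 0.0123]
tcp_rot: [-1.569, 0.084, -0.084]
force: [0.2, -1.2, -0.3]
finger_gap: 0.0058
```

```bash
python3 look.py w6; python3 -c "
from h import *
from station import monitor
s=monitor.read_state();print(inbed([.5837,.0224,-.104],s['eef_pos']))"
```

```text
14.0 [0.62981964 0.0123183  0.01228585] [[0.994, -0.0, 0.106], [-0.106, -0.0, 0.994], [-0.0, -1.0, -0.0]] [ 0.21821384 -1.19128267 -0.27994107]
[[46.96969193 -4.46887877]]
```

View pics/w6.png

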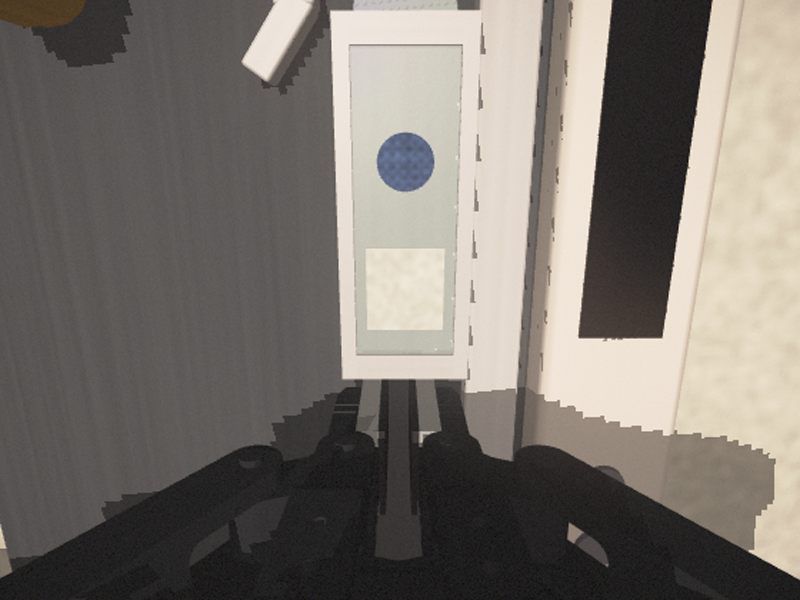

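The carrier is flush with the rail and entering the mouth, with the flare clear at (280,40) px. I continue to the end stop.

>>> carry_out([
  [[0,0,5],[0,0,0],6],
  [[0,0,10],[0,0,0],6],
  [[0,0,15],[0,0,0],6],
  [[0,0,20],[0,0,0],6],
  [[0,0,25],[0,0,0],6],
  [[0,0,30],[0,0,0],6],
  [[0,0,34],[0,0,0],6],
  [[0,0,38],[0,0,0],6],
])

```text
time: 15.05
eef_pos: [0.6339, 0.05, 0.0123]
tcp_rot: [-1.569, 0.084, -0.084]
force: [0.0, -0.0, -1.0]
finger_gap: 0.0059
```

>>> carry_out([
  [[0,0,1],[0,0,0],6],
  [[0,0,2],[0,0,0],6],
  [[0,0,3],[0,0,0],6],
  [[0,0,4],[0,0,0],6],
  [[0,0,5],[0,0,0],6],
  [[0,0,6],[0,0,0],6],
  [[0,0,6.5],[0,0,0],6],
  [[0,0,7],[0,0,0],6],
])

```text
time: 16.05
eef_pos: [0.6346, 0.0567, 0.0123]
tcp_rot: [-1.569, 0.084, -0.084]
force: [0.3, -1.5, 0.9]
finger_gap: 0.0061
```

>>> carry_out([
  [[0,0,0.5],[0,0,0],6],
  [[0,0,1],[0,0,0],6],
  [[0,0,1.5],[0,0,0],6],
  [[0,0,2],[0,0,0],6],
  [[0,0,2.5],[0,0,0],6],
  [[0,0,3],[0,0,0],6],
  [[0,0,3.5],[0,0,0],6],
  [[0,0,4],[0,0,0],6],
])

```text
time: 17.05
eef_pos: [0.6349, 0.0593, 0.0123]
tcp_rot: [-1.572, 0.084, -0.084]
force: [-1.8, -6.6, 1.4]
finger_gap: 0.0065
```

```bash
python3 -c "
from h import *
from station import monitor
s=monitor.read_state();print(inbed([.5837,.0224,-.104],s['eef_pos']),s['force'])"
```

```text
[[47.06114451 41.9933804 ]] [-1.8020407  -6.62337935  1.40669885]
```

>>> carry_out([
  [[0,0,0.5],[0,0,0],6],
  [[0,0,1],[0,0,0],6],
  [[0,0,1.5],[0,0,0],6],
  [[0,0,2],[0,0,0],6],
  [[0,0,2],[0,0,0],6],
  [[0,0,2],[0,0,0],6],
  [[0,0,2],[0,0,0],6],
  [[0,0,2],[0,0,0],6],
])

```text
time: 18.05
eef_pos: [0.6349, 0.0593, 0.0124]
tcp_rot: [-1.575, 0.085, -0.084]
force: [-1.5, -9.3, 1.5]
finger_gap: 0.0059
```

>>> carry_out([
  [[0,0,-2],[0,0,0],6],
  [[0,0,-6],[0,0,0],6],
  [[0,0,-14],[0,0,0],6],
  [[0,0,-22],[0,0,0],6],
  [[0,-20,-30],[0,0,0],6],
  [[0,-60,-34],[0,0,0],6],
  [[0,-100,-34],[0,0,0],6],
  [[0,-130,-34],[0,0,0],6],
])

```text
time: 19.05
eef_pos: [0.6326, 0.0285, 0.1466]
tcp_rot: [-1.569, 0.08, -0.088]
force: [-0.0, 0.5, -0.3]
finger_gap: 0.0057
```

```bash
python3 look.py w7
```

```text
19.05 [0.6325695  0.02846007 0.14663482] [[0.994, 0.005, 0.107], [-0.107, -0.0, 0.994], [0.005, -1.0, 0.0]] [-0.02625619  0.51658962 -0.33989239]
```

View pics/w7.png

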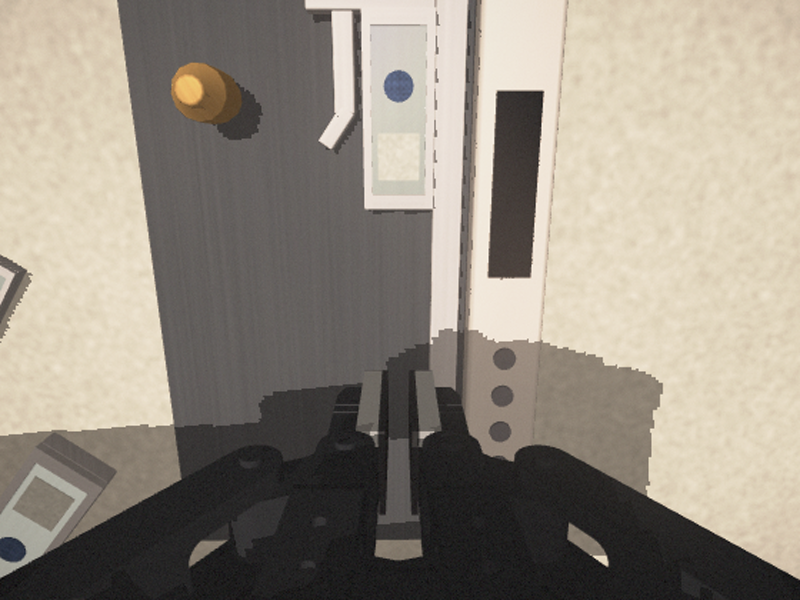

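```bash
python3 - <<'E'
from h import *
p=pickle.load(open('w7.pkl','rb'))
cv2.imwrite('pics/c7.png',cv2.resize(p['frame'][0:155,205:345,::-1],None,fx=3.8,fy=3.8,interpolation=cv2.INTER_CUBIC))
b=[.5837,.0224,-.104]
print(inbed(b,back(p,np.array([(365,209),(432,209)])*.7,.022)))
E
```

```text
[[32.09153016 51.04680338]
 [65.47765455 50.93158897]]
```

View pics/c7.png

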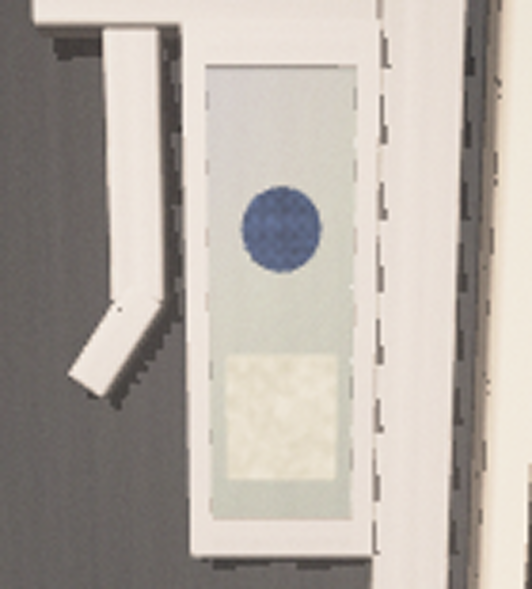

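The crop shows the carrier flush with the rail and the end stop, and its rear edge at bed y ≈ 51 mm (50 expected). The hand is raised clear, so I hand in.

```bash
python3 -c "
from station import ticket
print(ticket.finish_job())"
```

```text
the job is handed in; nothing more can be done
None
```

The slide carrier is home in the corner pocket, flat against the rail and the end stop, and I've handed the job in at about 19 s of the 51 s allowed. No verdict was reported.

- **Choice:** I took the carrier lying on the bed plate. It measured about 89 × 34 mm; the small and large look-alikes on the table were left alone.
- **Moves:** I pushed it flat against the rail with two spread fingertips, until the force reached about 7 N. Then I pushed it along the rail from its rear end with a slight lean toward the rail. At the end stop the force rose from about 7 to 9 N with no further movement. I backed off and raised the hand to about 0.15 m.
- **Last checks:** The final close view shows no gap at the rail or the end stop. The carrier's rear edge measured at bed y ≈ 51 mm (50 expected) and its sides at x ≈ 32 and 65.5 mm (31 and 65 expected), all within the 2 mm calibration.
- **Other things:** The objective was still standing in the final view. I did not look again at the dropper, jar or slide box, but no move was planned near them.
- **Disagreement:** The wrist camera put the bed about 1–2 mm from where the top view did, so I relied on contact forces for the final seating.

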